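# Prop the overhanging plaster bat with a telescoping prop

## Robot

A 6-joint arm with a two-finger parallel gripper is mounted at the origin on the work surface; the furniture and walls round the work are solid. World frame = base frame: x ahead of the robot, y to its left, z up, the work surface at z = 0. Lengths are in m, angles in rad, forces in N, time in s.
With the tool pointing down it reaches from about 0.25 to 0.725 m from the base axis. Payload 9.7 kg.
Tool frame: the origin (TCP) lies on the mounting face of the last link; the fingertips stand 173 mm ahead of it and the grasp point (between the pads) lies 155 mm ahead of it (r.tcp_to_grasp is the distance from the TCP to the grasp point, in m); z points along the fingers, y is the line along which they close (so a half turn about z gives the same grasp; the last joint's range is limited). The gripper opens to 85 mm and grips with 20 to 120 N. Pads are 22 mm wide; open, the fingers measure 114 mm over their backs; the gripper's body (76 mm by 85 mm) begins 54 mm behind the grasp point. The pads swing forward as they close: fully open they stand 13 mm farther back than shut.
Start: joints at [-1.155, 0.087, 0.176, 1.66, 0, 1.571], TCP at [0.222, -0.503, 0.405] pointing down, gripper open.
Joint ranges: [-3.13, 3.13], [-0.85, 1.81], [-1.15, 1.24], [-2.2, 2.28], [-1.44, 1.52], [-3.14, 3.14]. Speed limits (rad/s): [2.22, 2.22, 2.57, 3.14, 3.14, 3.14].

## Interface

Orientations are given as a rotation vector (axis times angle).
In Python, from cell import r, eyes gives the robot as it stands.
- The arm moves only by the shell command python3 -m creep 'ROWS' [FORCE]. ROWS is JSON, a list of rows, each an object of numbers: "tx", "ty", "tz": the shift along the tool's x, y, z in m; "ax", "ay", "az": the turn, a rotation vector about the tool's x, y, z in rad; "gripper": the closure, from 0 (fully open) to 1 (shut). A call has 1 to 20 rows; each row shifts and turns the commanded pose from where the row before left it, along the tool's axes as they then stand; what a row does not reach is not made up. A row lasts 1/10 s, in which the tool goes at most 50 mm and 8.59 degrees, less where a joint would pass 70% of its speed; a pose out of reach is approached as far as the arm can. A call is refused whole if a number of a shift passes 0.05 or a number of a turn 0.15, either way. A call with a gripper value outside its range is refused whole. The fingers move at their own pace and stop on an object; FORCE is the grip in N (left out, the last holds). Time passes only in rows, so rows that do not move let the fingers close. It gives the time, the measured TCP pose, the force, the opening and the grip force at its end, in the units of the state.
- r.sense(): the state, without advancing time (a new reading comes with each control period).
- eyes.snapshot(name): name is "side" or "top" or "wrist"; returns the picture (480x640x3 uint8, red, green, blue); there is no depth.
- eyes.camera_model(name): a dict with "vfov" (degrees; the focal length in pixels is half the picture's height over the tangent of half this angle, whatever the lens; pixels are square), "cx", "cy" (the principal point, pixels), "R" (3x3) and "t" (3): a world point X has camera coordinates R X + t. Camera axes: x right, y down, z forward; pixel columns grow to the right and rows downward; lengths in m; the calibration is good to about 2 mm. The wrist camera is an equidistant fisheye: a pixel r from the principal point sees the ray r / f radians off the axis. A picture is of the moment at which its call begins: read the wrist's pose just before it. camera_model takes no time and is no camera call; for the wrist camera it gives the pose at the moment of the call.
- r.hand_in(): hands the job in; it is judged then, once.
The state is a dict: "clock": time; "q": joint angles; "joint_velocities": joint speeds; "joint_efforts": joint torques, N m; "position": TCP position; "tool_rot": TCP orientation; "force": force on the tool from outside, world axes, zero at the start; "ft_torque": the same for the moment, N m; "finger_gap": opening from 0.0 (shut) to 1.0 (fully open); "grip_force": force on a finger pad.
Only numpy, scipy, OpenCV 4.12 (cv2) and the standard library are available. Lean on these libraries where they do the work, as an engineer would, in place of code of your own. Each camera call takes 0.05 s, during which the arm holds its last target. There are 200 camera calls.

## Task

The plaster bat sticks out over the edge of its stand and needs a prop under its free end. Twist the prop's yellow handle open, raise the telescoping section until its rubber pad bears on the underside of the bat with a light push of about 2 N, without lifting it, and twist the handle fully back to lock it there. Press gently, disturb nothing on or around the stand, and let go: the locked prop must stay bearing on the bat.

Things in the scene. Friction and masses are not known exactly. Their poses are not given: they have to be found in the camera images.
- prop: telescoping prop, fixed: foot disc 104 mm wide, tube 40 mm thick, 88 mm high. Origin: foot's centre on the bench; z up, on the tube's axis; +y: where its red arm points (to the bat). Black pad 32 mm wide on the arm's end, 135 mm along +y; its top is at 115.5 mm + extension, give or take 6 mm (screw stud, set anew each time, not measured: feel for it); it yields 1 mm per 2.5 N, 3 mm at most
- prop_ext (a joint): extension of the inner section out of the tube, m: 0 fully in, 0.060 fully out, starts at 0 to 0.010, grows upward. The section does not turn. Unlocked it slides with about 1 N friction, weighs about 0.25 kg with all it carries, and sinks by itself if let go. Locked it resists more than 10 N
- prop_twist (a joint): turn of the yellow handle, rad: 0 fully locked (a hard stop; starts at 0 to 0.05, bar in line with the arm), grows counter-clockwise seen from above, stop at 1.4. The cam inside begins to grip below about 0.75 and needs up to about 0.4 N m to be turned home (it may spring back up to 0.15 when let go); above 0.8 the section slides freely
- twist_grip (a point): middle of the yellow T-bar handle on top of the inner section, on the tube's axis, 135 mm above the bench plus the extension. Bar 14 mm thick, 60 mm long, 36 mm high (from 22 mm below to 14 mm above this point), its length along y of this point's frame, which turns with the handle. A 42 mm black disc lies 20 mm below this point. Pinch it across the 14 mm from above
- bat: loose white plaster slab 164 x 216 x 21 mm, 0.9 kg, long side along its y, lying on the stand with about 90 mm of its length overhanging on the -y side, over the pad. Origin: centre of its underside, 137 to 165 mm above the bench; z up. A push of about 5 N from below on the overhang tips it
- jar: glass jar with red lid, 64 mm across, 97 mm high, standing on the bench beside the prop. Origin: centre of its underside. Leave alone
- bat_stand: fixed stand under the bat: plywood shelf 170 x 124 x 12 mm on four steel legs, bat lies on it. Origin 165 mm below the shelf's top face, under its centre
- tape_roll: roll of masking tape 96 mm across, 25 mm high, lying on the bench beside the prop. Origin: centre of its underside. Leave alone
- block: hardwood block 25 x 60 x 25 mm lying on top of the bat, over the stand. Origin: centre of its underside. Leave alone
Not all that is in view belongs to the job. What is shaped like the prop but orange is not meant.

How it is judged:
On the way, in this order (a step that is already met when the one before it is completed fails the run):
1. the handle is turned at least 0.8 rad open while the section is still low (extension under 20 mm) (value of joint prop_twist above 0.8 rad and value of joint prop_ext below 0.02 m), for 0.2 s.
2. with the handle still open, the raised section's pad presses on the underside of the bat with more than 0.5 N (value of joint prop_twist above 0.7 rad and contact force between prop and bat above 0.5 N), for 0.2 s.
At the end, for the whole second after the job is handed in: The handle is back within 0.25 rad of fully locked, the section stands still, its pad presses on the bat with 0.3 to 5.5 N, and the bat lies level (within 0.005 rad, its free end lifted by 1 mm at most) and at rest within 6 mm of where it was, not lifted off its stand (value of joint prop_twist below 0.25 rad and contact force between prop and bat between 0.3 and 5.5 N and angle between bat's own z axis and vertical below 0.005 rad and distance of bat from where it was at the start of the episode below 0.006 m and linear speed of bat below 0.01 m/s and velocity of joint prop_ext between -0.002 and 0.002 m/s); the robot touches nothing.
It fails at once if the pad presses on the bat with more than 9 N (contact force between prop and bat above 9 N).
It fails at once if the bat is tipped by more than 0.03 rad or shoved more than 10 mm (angle between bat's own z axis and vertical above 0.03 rad or distance of bat from where it was at the start of the episode above 0.01 m).
It fails at once if the jar, the tape roll or the block is moved more than 15 mm (distance of any of jar, tape_roll, block from where it was at the start of the episode above 0.015 m).
It also fails if it takes over 64 s, if anything falls off the work surface, if the arm or the gripper's body presses on something with over 40 N, if the wrist force passes 120 N, or if a joint passes its speed limit or range.

## Working session

There is one attempt and no reset: what is moved stays moved. The work goes in short steps, Python scripts to look and compute and a shell command to move; the robot and the scene stay as the last step left them, time stands still between calls to the robot, and variables do not carry over. Pictures are saved under pics/ and viewed, at most 10 in all, crops included, and the job is handed in when it is done.

```bash
mkdir -p pics
python3 - <<'E'
from cell import r,eyes
import cv2
for n in("side","top"):
    cv2.imwrite(f"pics/{n}0.png",eyes.snapshot(n)[:,:,::-1])
    print(n,eyes.camera_model(n))
s=r.sense();print({k:s[k] for k in("clock","position","tool_rot","force","finger_gap")})
E
```

```text
side {'vfov': 42.33375979515715, 'cx': 310.1864468315404, 'cy': 234.1533623258047, 'R': array([[ 0.99066645,  0.13554336,  0.01442188],
       [ 0.12230544, -0.83719539, -0.53305277],
       [-0.06017783,  0.52984137, -0.84595907]]), 't': array([-0.46661638,  0.0445203 ,  1.24892347])}
top {'vfov': 50.79629007229679, 'cx': 311.18999538417484, 'cy': 242.1304478018441, 'R': array([[ 0.01769159, -0.99980218,  0.00908853],
       [-0.99585201, -0.01843165, -0.08910135],
       [ 0.08925124, -0.00747449, -0.9959811 ]]), 't': array([0.05748418, 0.48249749, 0.96363028])}
{'clock': 0.1, 'position': array([ 0.22214562, -0.50313024,  0.40402146]), 'tool_rot': array([-3.07272929e+00, -6.48103685e-01,  3.80286934e-04]), 'force': array([0.07124667, 0.37592394, 0.0486913 ]), 'finger_gap': 0.9986523291973693}
```

View pics/side0.png

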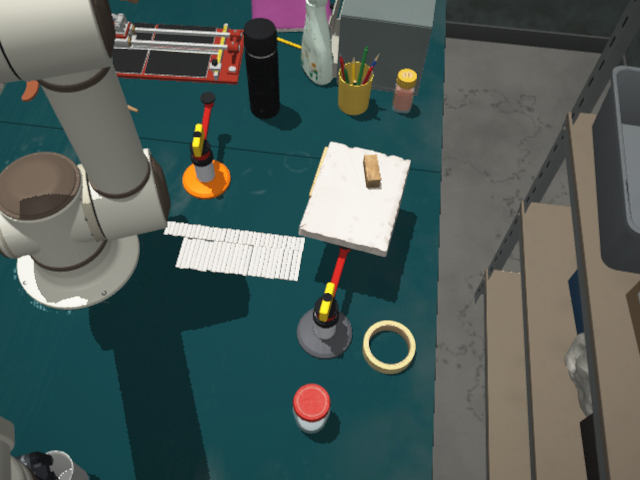

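View pics/top0.png

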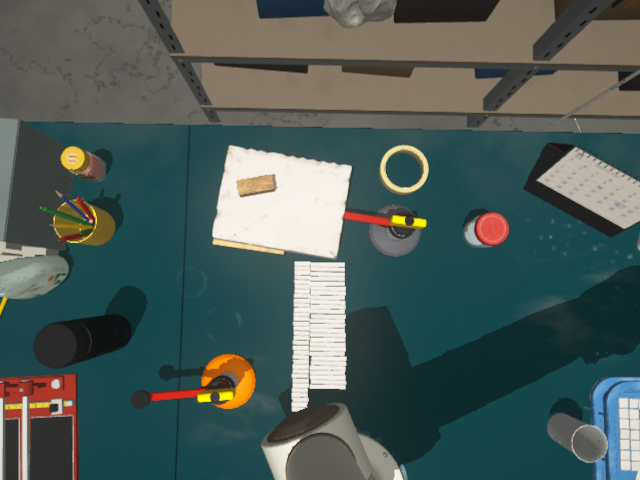

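The grey-footed prop at top (397,228) / side (325,330), whose arm runs under the bat, is the one wanted. The lookalike is the orange-footed one at top (228,382) / side (205,180). Other yellow or red things that could be confused: the tape roll at top (404,169) and the jar lid at (491,229). Next I measure the prop and check it in a crop.

```bash
cat > h.py <<'E'
import numpy as np,cv2
from cell import r,eyes
def ray(n,uv,m=None):
    m=m or eyes.camera_model(n);f=240/np.tan(np.radians(m["vfov"]/2))
    R,t=np.array(m["R"]),np.array(m["t"]);d=(np.array(uv)-[m["cx"],m["cy"]])/f
    if n=="wrist":
        a=np.hypot(*d);v=np.array([*(d/a*np.sin(a)),np.cos(a)])
    else: v=np.array([*d,1.])
    return -R.T@t,R.T@v
def plane(n,uv,z,m=None):
    c,d=ray(n,uv,m);return c+d*(z-c[2])/d[2]
def tri(u1,u2):
    c1,d1=ray("side",u1);c2,d2=ray("top",u2)
    s=np.linalg.lstsq(np.c_[d1,-d2],c2-c1,rcond=None)[0]
    p,q=c1+s[0]*d1,c2+s[1]*d2;return (p+q)/2,np.linalg.norm(p-q)
def mask(im,lo,hi,box):
    h=cv2.inRange(cv2.cvtColor(im,cv2.COLOR_RGB2HSV),lo,hi);o=np.zeros_like(h);x0,y0,x1,y1=box
    o[y0:y1,x0:x1]=h[y0:y1,x0:x1];return o
Y=((22,150,90),(35,255,255))
E
python3 - <<'E'
from h import *
S=cv2.imread("pics/side0.png")[:,:,::-1].copy();T=cv2.imread("pics/top0.png")[:,:,::-1].copy()
for n,im,b in(("side",S,(305,275,345,325)),("top",T,(380,205,435,240))):
    m=mask(im,*Y,b);p=cv2.findNonZero(m);print(n,cv2.minAreaRect(p),cv2.boundingRect(p))
    red=mask(im,(0,180,90),(8,255,255),(330,240,350,300) if n=="side" else (340,205,395,235));print("red",cv2.minAreaRect(cv2.findNonZero(red)))
    if n=="top":
        for z in(.149,.154,.159):print(z,[plane("top",q,z).round(4) for q in cv2.boxPoints(cv2.minAreaRect(p))])
# bat corners in top
w=mask(T,(0,0,170),(179,60,255),(200,135,360,262));c=max(cv2.findContours(w,0,1)[0],key=cv2.contourArea)
bp=cv2.boxPoints(cv2.minAreaRect(c));print(bp)
for z in(.158,.186):print([plane("top",q,z).round(3) for q in bp])
a=cv2.resize(T[190:265,330:450],None,fx=4,fy=4,interpolation=2);b=cv2.resize(S[240:365,280:400],None,fx=3,fy=3,interpolation=2)
o=np.zeros((375,840,3),np.uint8);o[:300,:480]=a;o[:,480:]=b
cv2.imwrite("pics/c1.png",o[:,:800,::-1])
E
```

```text
side ((326.1176452636719, 301.5294189453125), (9.701424598693848, 39.290767669677734), 14.03624439239502) (319, 282, 15, 40)
red ((337.300048828125, 271.10003662109375), (8.854377746582031, 47.43416976928711), 18.434947967529297)
top ((407.8297424316406, 221.77732849121094), (36.34502029418945, 11.101751327514648), 7.594643592834473) (390, 215, 37, 14)
red ((367.02703857421875, 218.3378448486328), (45.53852081298828, 6.904757499694824), 9.462322235107422)
0.149 [array([ 0.5019, -0.0649,  0.149 ]), array([ 0.5208, -0.0673,  0.149 ]), array([ 0.5137, -0.1289,  0.149 ]), array([ 0.4948, -0.1263,  0.149 ])]
0.154 [array([ 0.5012, -0.0641,  0.154 ]), array([ 0.5201, -0.0665,  0.154 ]), array([ 0.513 , -0.1277,  0.154 ]), array([ 0.4942, -0.1252,  0.154 ])]
0.159 [array([ 0.5006, -0.0633,  0.159 ]), array([ 0.5193, -0.0657,  0.159 ]), array([ 0.5123, -0.1265,  0.159 ]), array([ 0.4936, -0.124 ,  0.159 ])]
[[211.05405 237.67569]
 [226.59457 144.43243]
 [351.6216  165.27026]
 [336.0811  258.51352]]
[array([0.474, 0.235, 0.158]), array([0.634, 0.214, 0.158]), array([0.602, 0.001, 0.158]), array([0.442, 0.025, 0.158])]
[array([0.471, 0.23 , 0.186]), array([0.626, 0.21 , 0.186]), array([0.595, 0.003, 0.186]), array([0.441, 0.027, 0.186])]
```

View pics/c1.png

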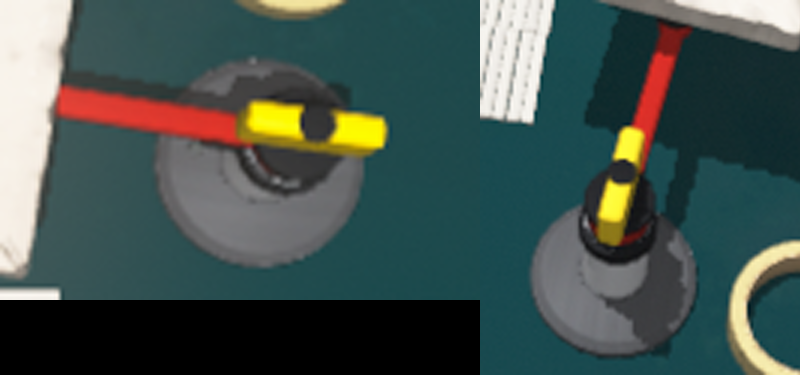

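The crop confirms the choice: grey foot, grey tube, and a red arm running under the bat. The bar is in line with the arm, with its black centre cap at top (409.5,220.5) / side (327.7,297.3).

```bash
cat >> h.py <<'E'
from scipy.spatial.transform import Rotation as Ro
def plan(g,yaw_y):
    """rows needed: shift in tool axes to put the grasp point at g, turn az to put tool y along yaw_y (mod pi)"""
    s=r.sense();R=Ro.from_rotvec(s["tool_rot"]).as_matrix();gp=s["position"]+R[:,2]*r.tcp_to_grasp
    cur=np.arctan2(R[1,1],R[0,1]);dw=(yaw_y-cur+np.pi/2)%np.pi-np.pi/2
    print("q",np.round(s["q"],3),"gp",gp.round(4),"z",R[:,2].round(4),"d tool",(R.T@(np.array(g)-gp)).round(4),"y yaw",round(cur,3),"az",round(-dw,3),"alt",round(-dw-np.sign(-dw)*np.pi,3),"F",s["force"].round(2),"T",s["ft_torque"].round(3),"gap",round(s["finger_gap"],3),"t",s["clock"])
E
python3 - <<'E'
from h import *
print("cap",tri((327.7,297.3),(409.5,220.5)))
a,b=plane("top",(345,214.5),.12),plane("top",(389,221.8),.12);print("arm",a,b,np.arctan2(*(a-b)[1::-1]))
print("jar",plane("top",(491,229),.097),"tape",plane("top",(404,169),.025))
a=np.arctan2(*(a-b)[1::-1])
plan([.508,-.0955,.25],a-np.pi/2)
E
```

```text
cap (array([ 0.51030438, -0.09791822,  0.15651231]), np.float64(0.00262473823819504))
arm [0.52250707 0.00824533 0.12      ] [ 0.51101025 -0.06943527  0.12      ] 1.4238617397135394
jar [ 0.50444162 -0.25787867  0.097     ] tape [ 0.62903699 -0.1140049   0.025     ]
q [-1.155  0.087  0.175  1.66   0.     1.571] gp [ 0.2221 -0.5029  0.2493] z [-5.0e-04  1.2e-03 -1.0e+00] d tool [ 4.261e-01 -2.573e-01 -3.000e-04] y yaw -1.155 az -1.008 alt 2.133 F [0.07 0.38 0.05] T [ 0.009 -0.006  0.036] gap 0.999 t 0.1
```

```bash
python3 -m creep '[{"tx":0.0304,"ty":-0.0184},{"tx":0.0304,"ty":-0.0184},{"tx":0.0304,"ty":-0.0184},{"tx":0.0304,"ty":-0.0184},{"tx":0.0304,"ty":-0.0184},{"tx":0.0304,"ty":-0.0184},{"tx":0.0304,"ty":-0.0184},{"tx":0.0304,"ty":-0.0184},{"tx":0.0304,"ty":-0.0184},{"tx":0.0304,"ty":-0.0184},{"tx":0.0304,"ty":-0.0184},{"tx":0.0304,"ty":-0.0184},{"tx":0.0304,"ty":-0.0184},{"tx":0.0304,"ty":-0.0184}]' && python3 -m creep '[{"az":-0.144},{"az":-0.144},{"az":-0.144},{"az":-0.144},{"az":-0.144},{"az":-0.144},{"az":-0.144},{},{}]'
python3 - <<'E'
from h import *
plan([.509,-.0965,.145],1.43-np.pi/2)
m=eyes.camera_model("wrist");im=eyes.snapshot("wrist");print(m)
cv2.imwrite("pics/w1.png",im[:,:,::-1])
E
```

```text
q [-1.155  0.087  0.175  1.66   0.     1.571] gp [ 0.2221 -0.5029  0.2493] z [-5.0e-04  1.2e-03 -1.0e+00] d tool [ 0.4266 -0.2558  0.1047] y yaw -1.155 az -1.014 alt 2.127 F [0.07 0.38 0.05] T [ 0.009 -0.006  0.036] gap 0.999 t 0.1
{'vfov': 65.70646984690485, 'cx': 311.64290153769144, 'cy': 239.54267609932805, 'R': array([[ 4.03607264e-01, -9.14932328e-01,  1.11891486e-04],
       [-8.69692350e-01, -3.83612410e-01,  3.10607044e-01],
       [-2.84141502e-01, -1.25460570e-01, -9.50538401e-01]]), 't': array([-0.54994228, -0.04048552,  0.37948259])}validation failed for argument at $[0]...
```

View pics/w1.png

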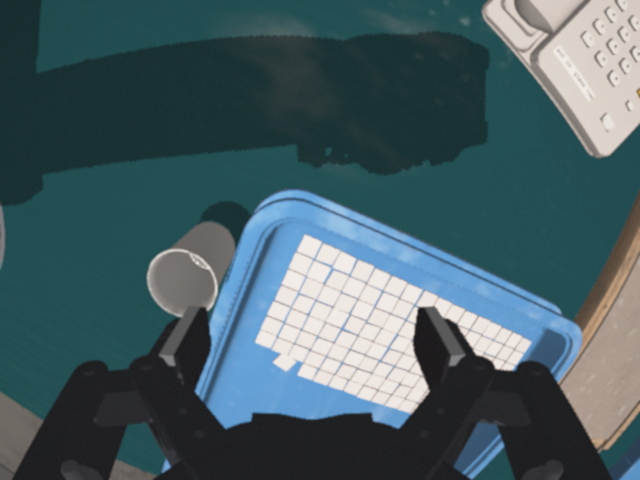

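The move was refused, so the picture only shows the start area (tray and cup). I'll try rows with every key given.

```bash
python3 -m creep '[{"tx":0.0304,"ty":-0.0184,"tz":0,"ax":0,"ay":0,"az":0,"gripper":0}]'; echo rc $?; python3 -m creep --help | head -20
```

```text
clock: 0.25
position: [0.2416, -0.4755, 0.4035]
tool_rot: [-3.074, -0.643, 0.001]
force: [0.4, 0.6, 0.4]
finger_gap: 0.998
grip_force: 0.0
rc 0invalid input: not JSON, or not a number
```

```bash
python3 -m creep '[{"tx":0.0304,"ty":-0.0184,"tz":0,"ax":0,"ay":0,"az":0,"gripper":0},{"tx":0.0304,"ty":-0.0184,"tz":0,"ax":0,"ay":0,"az":0,"gripper":0},{"tx":0.0304,"ty":-0.0184,"tz":0,"ax":0,"ay":0,"az":0,"gripper":0},{"tx":0.0304,"ty":-0.0184,"tz":0,"ax":0,"ay":0,"az":0,"gripper":0},{"tx":0.0304,"ty":-0.0184,"tz":0,"ax":0,"ay":0,"az":0,"gripper":0},{"tx":0.0304,"ty":-0.0184,"tz":0,"ax":0,"ay":0,"az":0,"gripper":0},{"tx":0.0304,"ty":-0.0184,"tz":0,"ax":0,"ay":0,"az":0,"gripper":0},{"tx":0.0304,"ty":-0.0184,"tz":0,"ax":0,"ay":0,"az":0,"gripper":0},{"tx":0.0304,"ty":-0.0184,"tz":0,"ax":0,"ay":0,"az":0,"gripper":0},{"tx":0.0304,"ty":-0.0184,"tz":0,"ax":0,"ay":0,"az":0,"gripper":0},{"tx":0.0304,"ty":-0.0184,"tz":0,"ax":0,"ay":0,"az":0,"gripper":0},{"tx":0.0304,"ty":-0.0184,"tz":0,"ax":0,"ay":0,"az":0,"gripper":0},{"tx":0.0304,"ty":-0.0184,"tz":0,"ax":0,"ay":0,"az":0,"gripper":0}]' && python3 -m creep '[{"tx":0,"ty":0,"tz":0,"ax":0,"ay":0,"az":-0.144,"gripper":0},{"tx":0,"ty":0,"tz":0,"ax":0,"ay":0,"az":-0.144,"gripper":0},{"tx":0,"ty":0,"tz":0,"ax":0,"ay":0,"az":-0.144,"gripper":0},{"tx":0,"ty":0,"tz":0,"ax":0,"ay":0,"az":-0.144,"gripper":0},{"tx":0,"ty":0,"tz":0,"ax":0,"ay":0,"az":-0.144,"gripper":0},{"tx":0,"ty":0,"tz":0,"ax":0,"ay":0,"az":-0.144,"gripper":0},{"tx":0,"ty":0,"tz":0,"ax":0,"ay":0,"az":-0.144,"gripper":0},{"tx":0,"ty":0,"tz":0,"ax":0,"ay":0,"az":0,"gripper":0},{"tx":0,"ty":0,"tz":0,"ax":0,"ay":0,"az":0,"gripper":0}]'
python3 - <<'E'
from h import *
plan([.509,-.0965,.145],1.43-np.pi/2)
m=eyes.camera_model("wrist");im=eyes.snapshot("wrist");np.savez("w2",**m)
mk=mask(im,*Y,(0,0,640,480));c=sorted(cv2.findContours(mk,0,1)[0],key=cv2.contourArea)[-3:]
for k in c:print(cv2.contourArea(k),cv2.minAreaRect(k),[plane("wrist",q,.154,m).round(4) for q in cv2.boxPoints(cv2.minAreaRect(k))])
cv2.imwrite("pics/w2.png",im[:,:,::-1])
E
```

```text
clock: 1.55
position: [0.5081, -0.0942, 0.4045]
tool_rot: [-3.074, -0.649, 0.0]
force: [1.1, -0.8, 0.7]
finger_gap: 0.999
grip_force: 0.0
clock: 2.45
position: [0.5074, -0.0956, 0.4045]
tool_rot: [-2.383, -2.047, 0.0]
force: [1.0, 1.0, -0.1]
finger_gap: 0.999
grip_force: 0.0
q [-0.186  0.006  0.092  1.657  0.     1.536] gp [ 0.5074 -0.0956  0.2498] z [-3.e-04  1.e-04 -1.e+00] d tool [-0.0007  0.0018  0.1048] y yaw -0.151 az -0.011 alt 3.131 F [ 1.02  0.97 -0.12] T [0.008 0.008 0.002] gap 0.999 t 2.45
543.0 ((316.1677551269531, 275.69329833984375), (30.655487060546875, 20.903284072875977), 87.70938873291016) [array([ 0.5019, -0.1016,  0.154 ]), array([ 0.5151, -0.1031,  0.154 ]), array([ 0.5129, -0.1246,  0.154 ]), array([ 0.4993, -0.1232,  0.154 ])]
914.0 ((314.65838623046875, 219.66708374023438), (45.74285888671875, 23.121116638183594), 87.1375961303711) [array([ 0.5064, -0.0609,  0.154 ]), array([ 0.5203, -0.0623,  0.154 ]), array([ 0.5176, -0.0913,  0.154 ]), array([ 0.5032, -0.0898,  0.154 ])]
```

View pics/w2.png

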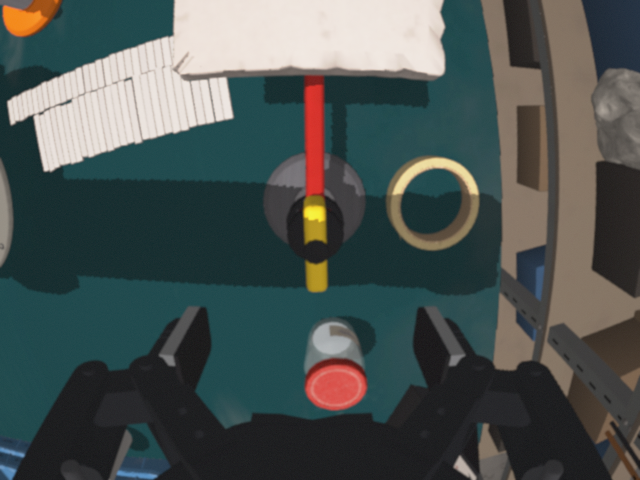

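The wrist view shows the bar from (315,197) to (317,292) with its cap at (316,251), between the open fingers' line. The jar and tape roll are clear. I'll go down and pinch.

```bash
python3 -m creep '[{"tx":0,"ty":0.002,"tz":0.02,"ax":0,"ay":0,"az":-0.02,"gripper":0},{"tx":0,"ty":0,"tz":0.02,"ax":0,"ay":0,"az":0,"gripper":0},{"tx":0,"ty":0,"tz":0.02,"ax":0,"ay":0,"az":0,"gripper":0},{"tx":0,"ty":0,"tz":0.02,"ax":0,"ay":0,"az":0,"gripper":0},{"tx":0,"ty":0,"tz":0.012,"ax":0,"ay":0,"az":0,"gripper":0},{"tx":0,"ty":0,"tz":0.01,"ax":0,"ay":0,"az":0,"gripper":0},{"tx":0,"ty":0,"tz":0,"ax":0,"ay":0,"az":0,"gripper":0},{"tx":0,"ty":0,"tz":0,"ax":0,"ay":0,"az":0,"gripper":0}]'; python3 -m creep '[{"tx":0,"ty":0,"tz":0,"ax":0,"ay":0,"az":0,"gripper":1},{"tx":0,"ty":0,"tz":0,"ax":0,"ay":0,"az":0,"gripper":1},{"tx":0,"ty":0,"tz":0,"ax":0,"ay":0,"az":0,"gripper":1},{"tx":0,"ty":0,"tz":0,"ax":0,"ay":0,"az":0,"gripper":1},{"tx":0,"ty":0,"tz":0,"ax":0,"ay":0,"az":0,"gripper":1},{"tx":0,"ty":0,"tz":0,"ax":0,"ay":0,"az":0,"gripper":1},{"tx":0,"ty":0,"tz":0,"ax":0,"ay":0,"az":0,"gripper":1},{"tx":0,"ty":0,"tz":0,"ax":0,"ay":0,"az":0,"gripper":1},{"tx":0,"ty":0,"tz":0,"ax":0,"ay":0,"az":0,"gripper":1},{"tx":0,"ty":0,"tz":0,"ax":0,"ay":0,"az":0,"gripper":1}]' 40; python3 -c "
from h import *
plan([.51,-.0955,.146],1.44-np.pi/2)"
```

```text
clock: 3.3
position: [0.5095, -0.0959, 0.3033]
tool_rot: [2.358, 2.075, 0.001]
force: [0.2, -0.5, -0.6]
finger_gap: 0.995
grip_force: 0.0
clock: 4.3
position: [0.5095, -0.0959, 0.3026]
tool_rot: [2.358, 2.076, -0.0]
force: [1.6, -4.4, -2.7]
finger_gap: 0.155
grip_force: 43.4
q [-0.186 -0.003 -0.114  1.46  -0.     1.512] gp [ 0.5095 -0.0959  0.1479] z [ 0.e+00 -1.e-04 -1.e+00] d tool [0.0005 0.0005 0.0019] y yaw -0.127 az 0.004 alt -3.138 F [ 1.56 -4.41 -2.7 ] T [-0.76  -0.342 -0.076] gap 0.155 t 4.3
```

```bash
python3 -m creep '[{"tx":0,"ty":0,"tz":0,"ax":0,"ay":0,"az":-0.1,"gripper":1},{"tx":0,"ty":0,"tz":0,"ax":0,"ay":0,"az":-0.1,"gripper":1},{"tx":0,"ty":0,"tz":0,"ax":0,"ay":0,"az":-0.1,"gripper":1},{"tx":0,"ty":0,"tz":0,"ax":0,"ay":0,"az":-0.1,"gripper":1},{"tx":0,"ty":0,"tz":0,"ax":0,"ay":0,"az":-0.1,"gripper":1},{"tx":0,"ty":0,"tz":0,"ax":0,"ay":0,"az":-0.1,"gripper":1},{"tx":0,"ty":0,"tz":0,"ax":0,"ay":0,"az":-0.1,"gripper":1},{"tx":0,"ty":0,"tz":0,"ax":0,"ay":0,"az":-0.1,"gripper":1},{"tx":0,"ty":0,"tz":0,"ax":0,"ay":0,"az":-0.1,"gripper":1},{"tx":0,"ty":0,"tz":0,"ax":0,"ay":0,"az":-0.1,"gripper":1},{"tx":0,"ty":0,"tz":0,"ax":0,"ay":0,"az":-0.1,"gripper":1},{"tx":0,"ty":0,"tz":0,"ax":0,"ay":0,"az":0,"gripper":1},{"tx":0,"ty":0,"tz":0,"ax":0,"ay":0,"az":0,"gripper":1},{"tx":0,"ty":0,"tz":0,"ax":0,"ay":0,"az":0,"gripper":1}]'
python3 - <<'E'
from h import *
plan([.51,-.0955,.146],1.44-np.pi/2)
b=[]
for n,x,y,w,h,k in(("top",330,170,130,100,4),("side",280,240,92,133,3)):
    im=eyes.snapshot(n);b.append(cv2.resize(im[y:y+h,x:x+w],None,fx=k,fy=k,interpolation=2)[:399])
    p=b[-1];b[-1]=np.vstack([p,np.zeros((400-len(p),p.shape[1],3),np.uint8)])
cv2.imwrite("pics/c2.png",np.hstack(b)[:,:,::-1])
E
```

```text
clock: 5.7
position: [0.5091, -0.0961, 0.3025]
tool_rot: [-0.929, -3.0, 0.002]
force: [-4.0, -5.0, -2.5]
finger_gap: 0.157
grip_force: 43.6
q [-1.860e-01 -3.000e-03 -1.140e-01  1.461e+00 -1.000e-03  4.140e-01] gp [ 0.509  -0.0962  0.1478] z [-1.1e-03 -7.0e-04 -1.0e+00] d tool [-0.0005  0.0012  0.0018] y yaw 0.97 az 1.101 alt -2.041 F [-4.01 -5.02 -2.51] T [-0.851  0.612  0.039] gap 0.157 t 5.7
```

View pics/c2.png

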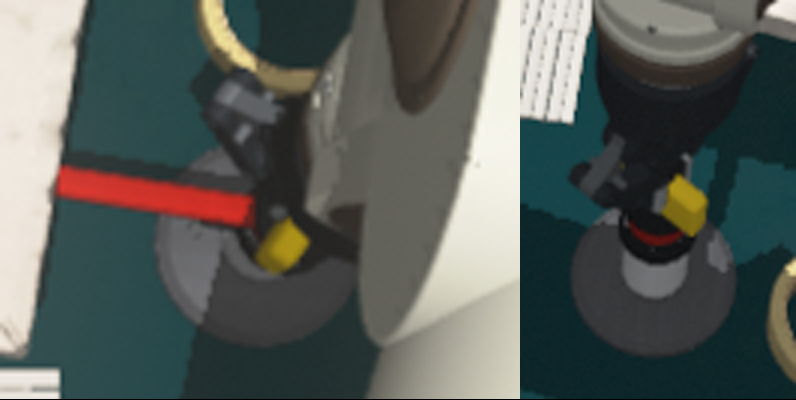

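The handle is about 1.1 rad open, with the bar gripped and turned at crop (285,245). Next I estimate the bat height and lift a safe 4 mm to get the free-sliding force.

```bash
cat > ok.py <<'E'
# prints the state; fails (stops the chain) if the downward load passes the limit given
import sys;from h import *
s=r.sense();z=s["position"][2];f=s["force"]
print("t",round(s["clock"],2),"z",round(z*1e3,2),"F",f.round(2),"Tz",round(s["ft_torque"][2],3),"gap",round(s["finger_gap"],3))
sys.exit(f[2]<-float(sys.argv[1]))
E
python3 -m creep '[{"tx":0,"ty":0,"tz":-0.001,"ax":0,"ay":0,"az":0,"gripper":1},{"tx":0,"ty":0,"tz":-0.001,"ax":0,"ay":0,"az":0,"gripper":1}]' >/dev/null; python3 ok.py 9;  python3 -m creep '[{"tx":0,"ty":0,"tz":-0.001,"ax":0,"ay":0,"az":0,"gripper":1}]' >/dev/null; python3 ok.py 9;  python3 -m creep '[{"tx":0,"ty":0,"tz":-0.001,"ax":0,"ay":0,"az":0,"gripper":1}]' >/dev/null; python3 ok.py 9
python3 - <<'E'
from h import *
S=cv2.imread("pics/side0.png")
cv2.imwrite("pics/c3.png",cv2.resize(S[135:265,290:420],None,fx=4,fy=4,interpolation=2))
T=cv2.imread("pics/top0.png")[:,:,::-1].copy()
w=mask(T,(0,0,170),(179,60,255),(200,135,360,259));c=max(cv2.findContours(w,0,1)[0],key=cv2.contourArea)
print(cv2.approxPolyDP(c,8,True)[:,0].tolist())
E
```

```text
t 6.0 z 304.25 F [-2.28 -4.   -4.67] Tz 0.01 gap 0.151
t 6.1 z 305.28 F [-2.92 -4.08 -3.95] Tz 0.05 gap 0.149
t 6.2 z 306.24 F [-2.51 -4.71 -4.05] Tz 0.062 gap 0.149
[[229, 146], [212, 235], [335, 256], [351, 167]]False
False
False
```

View pics/c3.png

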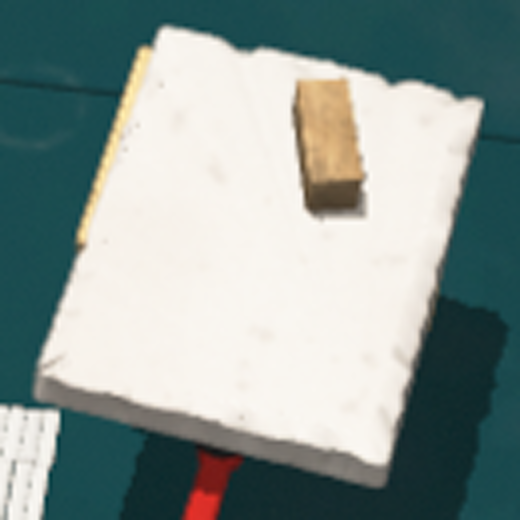

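The crop shows the bat's top-face corners at side (331,142), (410,160), (299.5,229) and (386,252), and the arm running under its near edge at (344,251).

```bash
sed -i 's/sys.exit(\(.*\))/sys.exit(int(\1))/' ok.py
python3 - <<'E'
from h import *
for a,b in(((330.7,142),(229,146)),((410.5,160.5),(229,146)),((299.5,228.7),(335,257)),((386.2,252),(351.5,166.5)),((330.7,142),(212,238)),((410.5,160.5),(228,145))):
    p,e=tri(a,b);print(p.round(4),round(e,4))
E
```

```text
[0.5353 0.1596 0.2964] 0.1204
[0.6317 0.21   0.1619] 0.0037
[0.4452 0.0272 0.161 ] 0.0011
[0.6005 0.0015 0.1602] 0.0029
[0.4748 0.2333 0.1621] 0.0045
[0.6328 0.2117 0.1604] 0.0018
```

Bat underside is at about 0.140 m, so contact should come after roughly 6–20 mm more. I'll creep up 1 mm at a time, stopping on a force rise.

```bash
python3 -m creep '[{"tx":0,"ty":0,"tz":-0.001,"ax":0,"ay":0,"az":0,"gripper":1},{"tx":0,"ty":0,"tz":0,"ax":0,"ay":0,"az":0,"gripper":1}]' >/dev/null && python3 ok.py 5.2 && python3 -m creep '[{"tx":0,"ty":0,"tz":-0.001,"ax":0,"ay":0,"az":0,"gripper":1},{"tx":0,"ty":0,"tz":0,"ax":0,"ay":0,"az":0,"gripper":1}]' >/dev/null && python3 ok.py 5.2 && python3 -m creep '[{"tx":0,"ty":0,"tz":-0.001,"ax":0,"ay":0,"az":0,"gripper":1},{"tx":0,"ty":0,"tz":0,"ax":0,"ay":0,"az":0,"gripper":1}]' >/dev/null && python3 ok.py 5.2 && python3 -m creep '[{"tx":0,"ty":0,"tz":-0.001,"ax":0,"ay":0,"az":0,"gripper":1},{"tx":0,"ty":0,"tz":0,"ax":0,"ay":0,"az":0,"gripper":1}]' >/dev/null && python3 ok.py 5.2 && python3 -m creep '[{"tx":0,"ty":0,"tz":-0.001,"ax":0,"ay":0,"az":0,"gripper":1},{"tx":0,"ty":0,"tz":0,"ax":0,"ay":0,"az":0,"gripper":1}]' >/dev/null && python3 ok.py 5.2 && python3 -m creep '[{"tx":0,"ty":0,"tz":-0.001,"ax":0,"ay":0,"az":0,"gripper":1},{"tx":0,"ty":0,"tz":0,"ax":0,"ay":0,"az":0,"gripper":1}]' >/dev/null && python3 ok.py 5.2 && python3 -m creep '[{"tx":0,"ty":0,"tz":-0.001,"ax":0,"ay":0,"az":0,"gripper":1},{"tx":0,"ty":0,"tz":0,"ax":0,"ay":0,"az":0,"gripper":1}]' >/dev/null && python3 ok.py 5.2 && python3 -m creep '[{"tx":0,"ty":0,"tz":-0.001,"ax":0,"ay":0,"az":0,"gripper":1},{"tx":0,"ty":0,"tz":0,"ax":0,"ay":0,"az":0,"gripper":1}]' >/dev/null && python3 ok.py 5.2
```

```text
t 6.4 z 307.41 F [-3.52 -4.93 -2.75] Tz 0.076 gap 0.159
t 6.6 z 308.38 F [-3.   -3.81 -1.58] Tz 0.066 gap 0.154
t 6.8 z 309.39 F [-3.06 -4.35 -2.12] Tz 0.055 gap 0.156
t 7.0 z 310.38 F [-3.34 -4.04 -1.8 ] Tz 0.041 gap 0.153
t 7.2 z 311.38 F [-3.33 -4.82 -3.32] Tz -0.012 gap 0.157
t 7.4 z 312.38 F [-2.85 -4.48 -3.18] Tz 0.009 gap 0.153
t 7.6 z 313.38 F [-3.05 -5.78 -2.78] Tz 0.041 gap 0.154
t 7.8 z 314.38 F [-3.49 -4.27 -2.96] Tz 0.044 gap 0.15
```

```bash
python3 -m creep '[{"tx":0,"ty":0,"tz":-0.001,"ax":0,"ay":0,"az":0,"gripper":1},{"tx":0,"ty":0,"tz":0,"ax":0,"ay":0,"az":0,"gripper":1}]' >/dev/null && python3 ok.py 4.6 && python3 -m creep '[{"tx":0,"ty":0,"tz":-0.001,"ax":0,"ay":0,"az":0,"gripper":1},{"tx":0,"ty":0,"tz":0,"ax":0,"ay":0,"az":0,"gripper":1}]' >/dev/null && python3 ok.py 4.6 && python3 -m creep '[{"tx":0,"ty":0,"tz":-0.001,"ax":0,"ay":0,"az":0,"gripper":1},{"tx":0,"ty":0,"tz":0,"ax":0,"ay":0,"az":0,"gripper":1}]' >/dev/null && python3 ok.py 4.6 && python3 -m creep '[{"tx":0,"ty":0,"tz":-0.001,"ax":0,"ay":0,"az":0,"gripper":1},{"tx":0,"ty":0,"tz":0,"ax":0,"ay":0,"az":0,"gripper":1}]' >/dev/null && python3 ok.py 4.6 && python3 -m creep '[{"tx":0,"ty":0,"tz":-0.001,"ax":0,"ay":0,"az":0,"gripper":1},{"tx":0,"ty":0,"tz":0,"ax":0,"ay":0,"az":0,"gripper":1}]' >/dev/null && python3 ok.py 4.6 && python3 -m creep '[{"tx":0,"ty":0,"tz":-0.001,"ax":0,"ay":0,"az":0,"gripper":1},{"tx":0,"ty":0,"tz":0,"ax":0,"ay":0,"az":0,"gripper":1}]' >/dev/null && python3 ok.py 4.6 && python3 -m creep '[{"tx":0,"ty":0,"tz":-0.001,"ax":0,"ay":0,"az":0,"gripper":1},{"tx":0,"ty":0,"tz":0,"ax":0,"ay":0,"az":0,"gripper":1}]' >/dev/null && python3 ok.py 4.6 && python3 -m creep '[{"tx":0,"ty":0,"tz":-0.001,"ax":0,"ay":0,"az":0,"gripper":1},{"tx":0,"ty":0,"tz":0,"ax":0,"ay":0,"az":0,"gripper":1}]' >/dev/null && python3 ok.py 4.6
```

```text
t 8.0 z 315.38 F [-3.69 -3.94 -1.36] Tz 0.037 gap 0.153
t 8.2 z 316.38 F [-2.62 -4.75 -2.03] Tz 0.032 gap 0.154
t 8.4 z 317.37 F [-2.39 -4.58 -1.86] Tz -0.038 gap 0.152
t 8.6 z 318.36 F [-3.34 -4.38 -2.37] Tz 0.009 gap 0.158
t 8.8 z 319.38 F [-2.81 -5.38 -3.72] Tz 0.055 gap 0.15
t 9.0 z 320.38 F [-3.47 -5.36 -2.62] Tz 0.06 gap 0.157
t 9.2 z 321.37 F [-2.94 -4.77 -3.25] Tz 0.082 gap 0.15
t 9.4 z 322.2 F [-3.02 -5.12 -4.29] Tz 0.038 gap 0.15
```

The z lag and higher load suggest contact. I'll average the force here over camera periods.

```bash
cat > avg.py <<'E'
import sys;from h import *
F=[];Z=[]
for i in range(int(sys.argv[1]) if len(sys.argv)>1 else 8):
    eyes.snapshot("wrist");s=r.sense();F.append([*s["force"],s["ft_torque"][2]]);Z.append(s["position"][2])
F=np.array(F);print("t",round(s["clock"],2),"z",round(np.mean(Z)*1e3,2),"F,Tz",F.mean(0).round(2),"sd",F.std(0).round(2))
E
python3 avg.py
```

```text
t 9.8 z 322.2 F,Tz [-2.85 -4.5  -3.33  0.05] sd [0.39 0.71 0.57 0.02]
```

```bash
python3 -m creep '[{"tx":0,"ty":0,"tz":-0.0005,"ax":0,"ay":0,"az":0,"gripper":1},{"tx":0,"ty":0,"tz":0,"ax":0,"ay":0,"az":0,"gripper":1}]' >/dev/null; python3 avg.py 10
```

```text
t 10.5 z 322.51 F,Tz [-2.29 -4.49 -5.1   0.05] sd [0.43 0.45 0.7  0.03]
```

Contact is made, at about 2 N above the free weight plus friction. I'll turn the handle home, checking halfway.

```bash
python3 -m creep '[{"tx":0,"ty":0,"tz":0,"ax":0,"ay":0,"az":0.08,"gripper":1},{"tx":0,"ty":0,"tz":0,"ax":0,"ay":0,"az":0.08,"gripper":1},{"tx":0,"ty":0,"tz":0,"ax":0,"ay":0,"az":0.08,"gripper":1},{"tx":0,"ty":0,"tz":0,"ax":0,"ay":0,"az":0.08,"gripper":1},{"tx":0,"ty":0,"tz":0,"ax":0,"ay":0,"az":0.08,"gripper":1},{"tx":0,"ty":0,"tz":0,"ax":0,"ay":0,"az":0.08,"gripper":1},{"tx":0,"ty":0,"tz":0,"ax":0,"ay":0,"az":0,"gripper":1}]' >/dev/null; python3 avg.py 8
```

```text
t 11.6 z 322.67 F,Tz [-0.62 -3.55 -8.44 -0.04] sd [0.49 0.58 0.74 0.03]
```

```bash
python3 -m creep '[{"tx":0,"ty":0,"tz":0.0002,"ax":0,"ay":0,"az":0,"gripper":1},{"tx":0,"ty":0,"tz":0,"ax":0,"ay":0,"az":0,"gripper":1}]' >/dev/null; python3 avg.py 8
```

```text
t 12.2 z 322.87 F,Tz [-2.67 -3.7  -9.18  0.01] sd [0.62 0.47 0.57 0.03]
```

The pull exceeds contact because the cam already grips, so I ease off slightly and finish the lock.

```bash
python3 -m creep '[{"tx":0,"ty":0,"tz":0.0003,"ax":0,"ay":0,"az":0,"gripper":1},{"tx":0,"ty":0,"tz":0,"ax":0,"ay":0,"az":0.0,"gripper":1},{"tx":0,"ty":0,"tz":0,"ax":0,"ay":0,"az":0.0,"gripper":1}]' >/dev/null; python3 avg.py 6; python3 -m creep '[{"tx":0,"ty":0,"tz":0,"ax":0,"ay":0,"az":0.06,"gripper":1},{"tx":0,"ty":0,"tz":0,"ax":0,"ay":0,"az":0.06,"gripper":1},{"tx":0,"ty":0,"tz":0,"ax":0,"ay":0,"az":0.06,"gripper":1},{"tx":0,"ty":0,"tz":0,"ax":0,"ay":0,"az":0,"gripper":1}]' >/dev/null; python3 avg.py 6; python3 -c "
from h import *
plan([.51,-.0955,.168],1.44-np.pi/2)"
```

```text
t 12.8 z 322.82 F,Tz [-3.64 -3.35 -7.64  0.  ] sd [0.41 0.27 0.36 0.03]
t 13.5 z 322.86 F,Tz [-4.08 -4.25 -6.78  0.04] sd [0.41 2.12 0.34 0.03]
q [-0.186 -0.004 -0.076  1.499  0.     1.071] gp [ 0.5093 -0.0958  0.1682] z [-0.  0. -1.] d tool [0.0001 0.0007 0.0002] y yaw 0.314 az 0.445 alt -2.697 F [-3.68 -3.27 -6.29] T [-0.55   0.833  0.054] gap 0.152 t 13.5
```

```bash
python3 -m creep '[{"tx":0,"ty":0,"tz":0.0001,"ax":0,"ay":0,"az":0.06,"gripper":1},{"tx":0,"ty":0,"tz":0,"ax":0,"ay":0,"az":0.06,"gripper":1},{"tx":0,"ty":0,"tz":0,"ax":0,"ay":0,"az":0.06,"gripper":1},{"tx":0,"ty":0,"tz":0,"ax":0,"ay":0,"az":0.06,"gripper":1},{"tx":0,"ty":0,"tz":0,"ax":0,"ay":0,"az":0.06,"gripper":1},{"tx":0,"ty":0,"tz":0,"ax":0,"ay":0,"az":0.06,"gripper":1},{"tx":0,"ty":0,"tz":0,"ax":0,"ay":0,"az":0,"gripper":1}]' 80 >/dev/null; python3 avg.py 6; python3 -c "
from h import *
plan([.51,-.0955,.168],1.44-np.pi/2)"
```

```text
t 14.5 z 322.8 F,Tz [-2.56 -2.02 -5.71  0.02] sd [0.43 1.08 0.63 0.07]
q [-0.186 -0.004 -0.076  1.498  0.     1.431] gp [ 0.5095 -0.0958  0.1681] z [ 4.e-04  1.e-04 -1.e+00] d tool [0.0003 0.0005 0.0001] y yaw -0.046 az 0.085 alt -3.057 F [-2.85 -0.4  -5.45] T [-0.24  0.65  0.09] gap 0.149 t 14.5
```

```bash
python3 -m creep '[{"tx":0,"ty":0,"tz":0,"ax":0,"ay":0,"az":0.04,"gripper":1},{"tx":0,"ty":0,"tz":0,"ax":0,"ay":0,"az":0.04,"gripper":1},{"tx":0,"ty":0,"tz":0,"ax":0,"ay":0,"az":0.03,"gripper":1},{"tx":0,"ty":0,"tz":0,"ax":0,"ay":0,"az":0,"gripper":1}]' >/dev/null; python3 avg.py 5; python3 -m creep '[{"tx":0,"ty":0,"tz":0,"ax":0,"ay":0,"az":0.03,"gripper":1},{"tx":0,"ty":0,"tz":0,"ax":0,"ay":0,"az":0.03,"gripper":1},{"tx":0,"ty":0,"tz":0,"ax":0,"ay":0,"az":0,"gripper":1}]' >/dev/null; python3 avg.py 5;  python3 -c "
from h import *
plan([.51,-.0955,.168],1.44-np.pi/2)"
```

```text
t 15.15 z 322.76 F,Tz [-2.38 -2.16 -4.02  0.52] sd [0.77 2.5  0.22 0.04]
t 15.7 z 322.65 F,Tz [-1.18 -1.97 -4.02  2.22] sd [0.56 2.74 0.44 0.02]
q [-0.186 -0.004 -0.077  1.498  0.     1.601] gp [ 0.5095 -0.0958  0.1679] z [ 3.e-04  1.e-04 -1.e+00] d tool [ 0.0004  0.0004 -0.0001] y yaw -0.216 az -0.086 alt 3.056 F [-0.62  1.32 -3.63] T [0.292 0.074 2.224] gap 0.144 t 15.7
```

The handle is hard on its stop at 2.2 N m. I relieve most of the wind-up, open and withdraw upward.

```bash
python3 -m creep '[{"tx":0,"ty":0,"tz":0,"ax":0,"ay":0,"az":-0.05,"gripper":1},{"tx":0,"ty":0,"tz":0,"ax":0,"ay":0,"az":0,"gripper":1},{"tx":0,"ty":0,"tz":0,"ax":0,"ay":0,"az":0,"gripper":1}]' 20; python3 avg.py 5; python3 -m creep '[{"tx":0,"ty":0,"tz":0,"ax":0,"ay":0,"az":0,"gripper":0.5},{"tx":0,"ty":0,"tz":0,"ax":0,"ay":0,"az":0,"gripper":0.5},{"tx":0,"ty":0,"tz":0,"ax":0,"ay":0,"az":0,"gripper":0.5},{"tx":0,"ty":0,"tz":0,"ax":0,"ay":0,"az":0,"gripper":0.5},{"tx":0,"ty":0,"tz":0,"ax":0,"ay":0,"az":0,"gripper":0.5},{"tx":0,"ty":0,"tz":0,"ax":0,"ay":0,"az":0,"gripper":0.5}]'; python3 avg.py 6; python3 -m creep '[{"tx":0,"ty":0,"tz":-0.01,"ax":0,"ay":0,"az":0,"gripper":0.5},{"tx":0,"ty":0,"tz":-0.02,"ax":0,"ay":0,"az":0,"gripper":0.5},{"tx":0,"ty":0,"tz":-0.02,"ax":0,"ay":0,"az":0,"gripper":0.5},{"tx":0,"ty":0,"tz":-0.02,"ax":0,"ay":0,"az":0,"gripper":0.5},{"tx":0,"ty":0,"tz":-0.02,"ax":0,"ay":0,"az":0,"gripper":0.5},{"tx":0,"ty":0,"tz":0,"ax":0,"ay":0,"az":0,"gripper":0.5}]'
python3 - <<'E'
from h import *
plan([.51,-.0955,.168],1.44-np.pi/2)
m=eyes.camera_model("wrist");im=eyes.snapshot("wrist")
mk=mask(im,*Y,(0,0,640,480));c=sorted(cv2.findContours(mk,0,1)[0],key=cv2.contourArea)[-3:]
P=[plane("wrist",cv2.minAreaRect(k)[0],.176,m) for k in c if cv2.contourArea(k)>200];print(P)
cv2.imwrite("pics/w3.png",im[:,:,::-1])
E
```

```text
clock: 16.0
position: [0.5095, -0.0959, 0.3226]
tool_rot: [-2.401, -2.026, -0.001]
force: [-0.8, -5.3, -4.4]
finger_gap: 0.146
grip_force: 83.1
t 16.25 z 322.57 F,Tz [ 0.13 -0.98 -4.89  1.02] sd [0.76 2.9  0.15 0.03]
clock: 16.85
position: [0.5094, -0.0959, 0.3227]
tool_rot: [2.399, 2.028, 0.0]
force: [0.5, 0.0, -0.6]
finger_gap: 0.501
grip_force: 0.0
t 17.15 z 322.6 F,Tz [-0.23 -0.15  0.02  0.01] sd [0.4  0.51 0.45 0.02]
clock: 17.75
position: [0.5095, -0.0959, 0.4161]
tool_rot: [2.396, 2.026, 0.005]
force: [0.1, 0.4, -0.1]
finger_gap: 0.499
grip_force: 0.0
q [-0.186  0.013  0.121  1.674  0.     1.552] gp [ 0.5102 -0.096   0.2614] z [ 4.5e-03 -9.0e-04 -1.0e+00] d tool [ 0.0005 -0.0007  0.0934] y yaw -0.167 az -0.036 alt 3.105 F [ 0.07  0.37 -0.07] T [-0.005 -0.051  0.014] gap 0.499 t 17.75
[array([ 0.50860145, -0.11183024,  0.176     ]), array([ 0.51091081, -0.07489954,  0.176     ])]
```

View pics/w3.png

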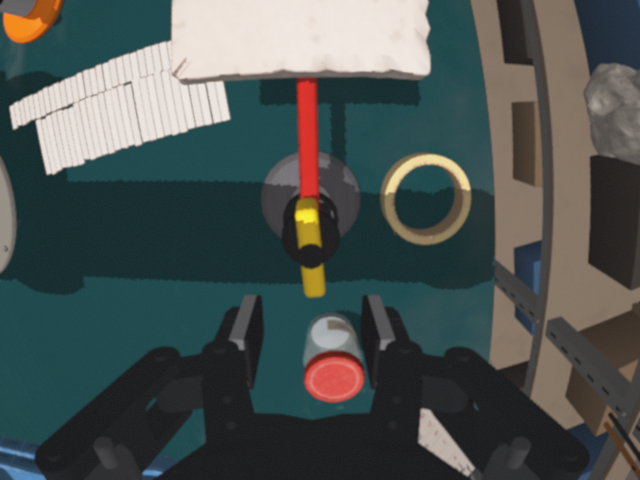

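The wrist view shows the bar (306,210)–(314,290) nearly back in line with the arm, about 0.06 rad from its starting angle. The bat, jar and tape roll are undisturbed and the fingers are clear, so I hand in.

```bash
python3 -c "
from cell import r
print(r.hand_in())"
```

```text
the job is handed in; nothing more can be done
None
```

I raised the prop to the bat and locked it, then let go and handed in at about 18 s; no verdict came back. I estimate it pushes with about 2 N (judged from the lift force, not measured after release), and the handle sits about 0.06 rad from where it started.

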